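# Couple the wire counter and zero it

### The job

Get the wire length counter ready for a new reel: push the steel coupling sleeve along the shaft towards the counter case until the hidden ball detent clicks into the groove inside the sleeve, and leave it locked there, neither short of the click nor pushed on past it. Then turn the reset knob on top of the case back (anticlockwise from above) to its zero stop and let go. Leave the things lying round the counter where they are.

Things in the scene. Friction and masses are not known exactly. Their poses are not given: they have to be found in the camera images.
- counter: Fixed unit on an aluminium base plate 110 x 320 x 10 mm. Origin: centre of the plate's underside; z up; y along the shaft, from the measuring wheel towards the grey case (92 x 70 mm, y = 82 to 152 mm, top z = 95 mm). Shaft 16 mm thick, axis at x = 0, z = 70 mm. The bearing block at y = -155 to -137 mm is 78 mm high: above z = 78 mm all is free behind the flange.
- sleeve_flange (a point): Centre, on the shaft's axis, of the pushed face of the sleeve's knurled flange (60 mm across, 9 mm thick, at the end away from the case). The face looks along the counter's -y; its rim stands 30 mm above the axis, so 22 mm of bare face lie above the shaft. Axes parallel to the counter's. Push along the counter's +y.
- sleeve_lead (a point): Centre of the sleeve's leading end, 80 mm ahead of the flange's face. Sleeve body 32 mm across. The tight bore begins, with a chamfer, 0 to 16 mm inside this end: how deep differs from unit to unit and cannot be seen. A groove 11 mm wide with 45 degree sides is cut in the bore, its centre 28 mm behind the chamfer's mouth.
- sleeve (a joint): Travel along the counter's +y in m, 0 to 0.083 (end stop), starts below 0.010; drag 1 N. Somewhere from 0.023 to 0.040 the bore meets the ball and takes 12 to 18 N to climb on it, then drags at 2 to 6 N. About 30 mm on, between 0.053 and 0.069, comes the click: the sleeve jumps up to 5 mm ahead of a slow push, the force falls to nothing, pushing on out takes over 12 N. Pushed too far, it must be pushed back.
- detent_ball (a joint): How far the sprung steel ball (10 mm across, on the underside of the counter shaft, hidden from view) is pressed into the shaft, in m: 0 = fully out, 0.002 to 0.003 = pressed by the plain bore. It is out before the sleeve's leading edge reaches it and again when it sits in the sleeve's groove.
- reset_knob_grip (a point): On the vertical axis of the reset knob on top of the case, 7 mm below the top of its bar grip. Bar 42 mm long, 14 mm wide, 30 mm high above a 44 mm disc (disc top 23 mm below this point). The point turns with the knob; the bar lies along its x axis, the white pointer line on its -x half.
- reset_knob (a joint): Angle of the reset knob in rad, 0 to 3.0; 0 = the zero stop, where the pointer looks along the counter's -x, at the long black mark. It grows clockwise seen from above, starts at 0.9 to 2.5, and stays where it is left (friction 0.04 N m).
- solder_reel: Small solder reel standing on its flange, 52 mm across, 32 mm high. Bystander, loose on the bench; origin under its centre.
- small_jar: Small jar with screw lid, 31 mm across, 45 mm high. Bystander, loose on the bench; origin under its centre.
- tape_roll: Tape roll lying flat, 96 mm across, 25 mm high. Bystander, loose on the bench; origin under its centre.
- usb_meter: USB meter stick, 79 x 26 x 15 mm, lying flat. Bystander, loose on the bench; origin under its centre.
- marker: Marker pen lying along its y axis, 116 mm long, 17 mm thick. Bystander, loose on the bench; origin under its centre.
- pump: Desoldering pump lying along its y axis, 151 mm long, 22 mm wide, 19 mm high. Bystander, loose on the bench; origin under its centre.

How it is judged (in metres and radians):
On the way, in this order (a step that is already met when the one before it is completed fails the run):
1. the sleeve is clicked: the ball sits in the sleeve's groove (value of joint detent_ball below 0.0009 m and value of joint sleeve above 0.045 m), for 0.3 s.
2. the reset knob is back at its zero stop (value of joint reset_knob below 0.08 rad), for 0.2 s.
At the end, for the whole second after the job is handed in: The sleeve is locked: its travel is beyond 45 mm and the ball has sprung out into its groove (pressed in less than 0.9 mm); the reset knob is within 0.08 rad of its zero stop; both are at rest and the robot has let go (all of step 1 and value of joint reset_knob below 0.08 rad and velocity of joint sleeve between -0.005 and 0.005 m/s and velocity of joint reset_knob between -0.05 and 0.05 rad/s); the robot touches nothing.
It fails at once if one of the bystanders is shoved more than 30 mm (distance of any of solder_reel, small_jar, tape_roll, usb_meter, marker, pump from where it was at the start of the episode above 0.03 m).
It also fails if it takes over 72 s, if anything falls off the work surface, if the arm or the gripper's body presses on something with over 40 N, if the wrist force passes 120 N, or if a joint passes its speed limit or range.

### The arm

A 6-joint arm with a two-finger parallel gripper is mounted at the origin on a cart in front of the work surface, level with it; the furniture and walls round the work are solid. World frame = base frame: x ahead of the robot, y to its left, z up, the work surface at z = 0. Lengths are in m, angles in degrees, forces in N, time in s.
With the tool pointing down it reaches from about 0.375 to 0.9 m from the base axis. Payload 3.1 kg.
Tool frame: the origin (TCP) lies on the centre line of the jaws, within the pads' length; the fingertips stand 17 mm ahead of it and the grasp point (between the pads) lies 2 mm behind it; y points along the fingers, x is the direction in which the jaws open and shut, and the axes are right-handed (so a half turn about y gives the same grasp; the last joint's range is limited). The gripper opens to 87 mm and grips with 3 to 60 N. Pads are 19 mm wide; open, the fingers measure 117 mm over their backs; the gripper's body (75 mm by 190 mm) begins 51 mm behind the grasp point.
Start: joints at [-74.57, 30.224, 82.088, -0, 67.689, -10.227], TCP at [0.271, -0.563, 0.24] pointing down, gripper open.
Joint ranges: [-176.69, 176.69], [-43.24, 126.21], [12.49, 139.97], [-82, 262], [0, 151.66], [-163.58, 163.58]. Speed limits (degrees/s): [159.86, 159.86, 180, 180, 180, 180].

### API

Orientations are given as a 3x3 rotation matrix whose columns are the frame's x, y, z axes.
In Python, from rig import read_state, capture, camera_info, hand_in, trace, tip_of gives the robot as it stands.
- The arm moves only by the tool jog_arm, never from a script. Its argument "steps" is a list of rows, each an object with "fingers": the opening in per cent of the stroke, from 0 (shut) to 100 (fully open); "delta_pos": the shift along the world's x, y, z in mm, a list of three; "turn": the turn about the world's z in degrees. A call has 1 to 20 rows; each row is the pose to reach, as a shift and turn from the pose commanded when the call began; what a row does not reach only later rows make up. A row lasts 1/12 s, in which the tool goes at most 41.7 mm and 7.16 degrees, less where a joint would pass 70% of its speed; a pose out of reach is approached as far as the arm can. A call with a gripper value outside its range is refused whole. The fingers move at their own pace and stop on an object; the grip force is fixed at half the most. Time passes only in rows, so rows that repeat a pose let the fingers close. It gives the time, the measured TCP pose, the force and the opening at its end, in the units of the state.
- read_state(): the state, without advancing time (a new reading comes with each control period).
- capture(name): name is "side" or "top"; returns the picture (420x560x3 uint8, red, green, blue); there is no depth.
- camera_info(name): a dict with "fov_y" (degrees; the focal length in pixels is half the picture's height over the tangent of half this angle, whatever the lens; pixels are square), "cx", "cy" (the principal point, pixels), "view" (4x4, takes a point from world to camera coordinates). Camera axes: x right, y down, z forward; pixel columns grow to the right and rows downward; lengths in m; the calibration is good to about 2 mm. A picture is of the moment at which its call begins. camera_info takes no time and is no camera call.
- hand_in(): hands the job in, once; it reports no verdict.
Trained networks look in the newest picture that a camera, given by its name, has taken for a name from the list of things; names that differ only in an ending like _2 or _b are one class to them, and where a whole thing is asked for, a point or a joint stands for the part that bears it (a point fixed in the world has none). Each returns a list of dicts, best first, with "confidence" (0 to 1); they miss things now and then, are a little off and sometimes report something else, mostly with a low value. They report only what shows in the picture. A call takes as long as a camera call.
- trace(target, camera): "mask" (420x560 bool, what is visible of it).
- tip_of(target, camera): "position" ([x, y, z] in m, in world coordinates, good to about 4 mm: a listed point, or the origin of a listed thing).
The state is a dict: "time_s": time; "joint_positions": joint angles; "qvel": joint speeds; "tau": joint torques, N m; "position": TCP position; "tcp_rot": TCP orientation; "force": force on the tool from outside, world axes, zero at the start; "moment": the same for the moment, N m; "opening": opening from 0.0 (shut) to 1.0 (fully open).
Only numpy, scipy, OpenCV 4.12 (cv2) and the standard library are available. Lean on these libraries where they do the work, as an engineer would, in place of code of your own. Each camera call takes 0.05 s, during which the arm holds its last target.

## Working session

There is one attempt and no reset: what is moved stays moved. The work goes in short steps, Python scripts to look and compute and a tool call to move; the robot and the scene stay as the last step left them, time stands still between calls to the robot, and variables do not carry over. Pictures are saved under pics/ and viewed, and the job is handed in when it is done.

Besides the shell and the picture viewer there is one more tool, called after "Request:" as name(argument=value, ...), one argument or row to a line, values as JSON. jog_arm: Moves the arm, as the interface text tells. Its arguments: {"type":"object","properties":{"steps":{"type":"array","items":{"type":"object","properties":{"fingers":{"type":"number"},"delta_pos":{"type":"array","items":{"type":"number"}},"turn":{"type":"number"}}}}},"required":["steps"]}

```bash
ls; mkdir -p pics; python3 - <<'E'
from rig import *
import cv2,numpy as np
s=read_state();print(s)
for n in("side","top"):
    im=capture(n);cv2.imwrite(f"pics/{n}0.png",im[:,:,::-1])
    ci=camera_info(n);print(n,ci)
    for t in["counter","sleeve_flange","sleeve_lead","reset_knob_grip","solder_reel","small_jar","tape_roll","usb_meter","marker","pump"]:
        print(t,[(np.round(r["position"],4).tolist(),round(r["confidence"],2)) for r in tip_of(t,n)][:2])
E
```

```text
pics
{'time_s': 0.0, 'joint_positions': array([-7.45691528e+01,  3.02793940e+01,  8.21575871e+01, -1.40361768e-03,
        6.76883977e+01, -1.02272118e+01]), 'qvel': array([ 0.07879848,  0.03809438,  0.00413669, -0.01298508, -0.02595618,
        0.10194215]), 'tau': array([ 2.09581672e-04, -4.40043962e+01, -1.76595336e+01,  6.32259599e-02,
        5.82860189e-02, -1.76522444e-04]), 'position': array([ 0.27045525, -0.56267001,  0.23856034]), 'tcp_rot': array([[ 4.33007127e-01, -6.04091312e-04,  9.01390294e-01],
       [-9.01387915e-01,  2.10335902e-03,  4.33007394e-01],
       [-2.15752341e-03, -9.99997605e-01,  3.66248837e-04]]), 'force': array([ 0.41454338, -0.05912369, -0.27227993]), 'moment': array([ 0.04289105,  0.02200885, -0.0166548 ]), 'opening': 0.9955029321216953}
side {'fov_y': 42.67034355421859, 'cx': 280.78844439589085, 'cy': 203.92113205028429, 'view': array([[ 0.98914051, -0.14606737,  0.01629047, -0.55383215],
       [-0.04564321, -0.41064934, -0.91065022,  0.03117497],
       [ 0.13970595,  0.90001747, -0.41285688,  1.27826182],
       [ 0.        ,  0.        ,  0.  
[... 690 characters left out ...]
23197],
       [ 0.14960582, -0.03144578, -0.98824555,  0.8492233 ],
       [ 0.        ,  0.        ,  0.        ,  1.        ]])}
counter [([0.5275, -0.272, -0.0002], 0.81), ([0.4483, -0.3709, 0.0016], 0.37)]
sleeve_flange [([0.5391, -0.3547, 0.0714], 0.67)]
sleeve_lead [([0.5299, -0.2718, 0.0691], 0.71)]
reset_knob_grip [([0.528, -0.1567, 0.1269], 0.95)]
solder_reel [([0.5284, -0.4792, -0.002], 0.62)]
small_jar [([0.6247, -0.3512, 0.0], 0.76)]
tape_roll [([0.6549, -0.4163, -0.0008], 0.82), ([0.5334, -0.4776, -0.0031], 0.59)]
usb_meter [([0.6149, -0.2448, -0.0003], 0.73)]
marker [([0.4443, -0.3728, 0.0006], 0.66), ([0.5273, -0.1566, 0.1323], 0.56)]
pump [([0.4448, -0.2106, -0.0034], 0.63)]
```

View pics/side0.png

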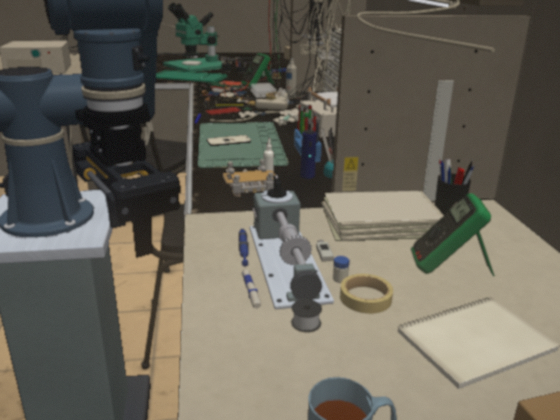

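View pics/top0.png

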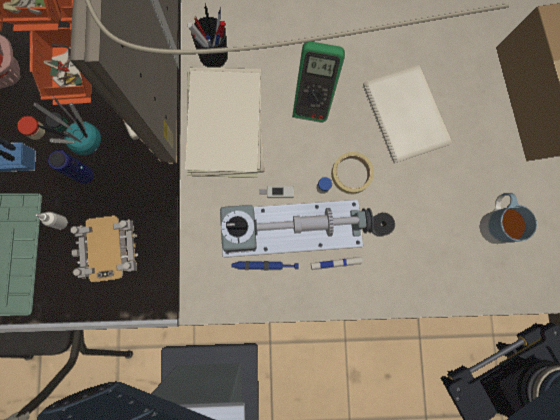

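```bash
python3 - <<'E'
from rig import *
import cv2,numpy as np
im=cv2.imread("pics/top0.png")
c=im[175:285,210:410];cv2.imwrite("pics/topz.png",cv2.resize(c,None,fx=4,fy=4,interpolation=cv2.INTER_CUBIC))
c=im[200:260,215:265];cv2.imwrite("pics/knobz.png",cv2.resize(c,None,fx=10,fy=10,interpolation=cv2.INTER_CUBIC))
im=cv2.imread("pics/side0.png")
c=im[175:335,220:400];cv2.imwrite("pics/sidez.png",cv2.resize(c,None,fx=3.7,fy=3.7,interpolation=cv2.INTER_CUBIC))
E
```

```text
(no output)
```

View pics/topz.png

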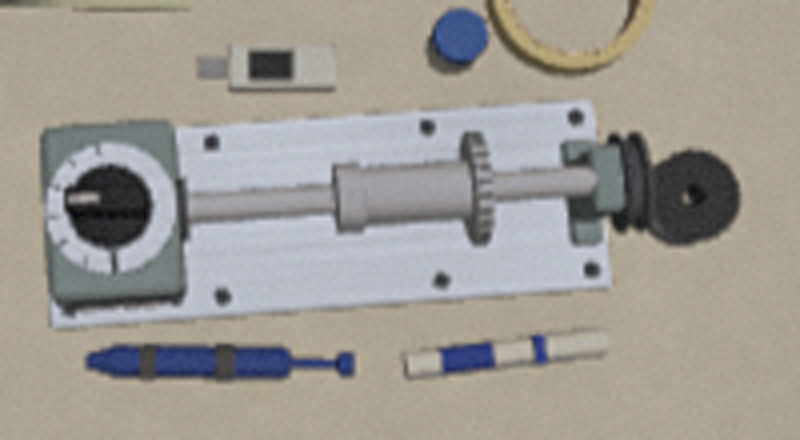

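View pics/knobz.png

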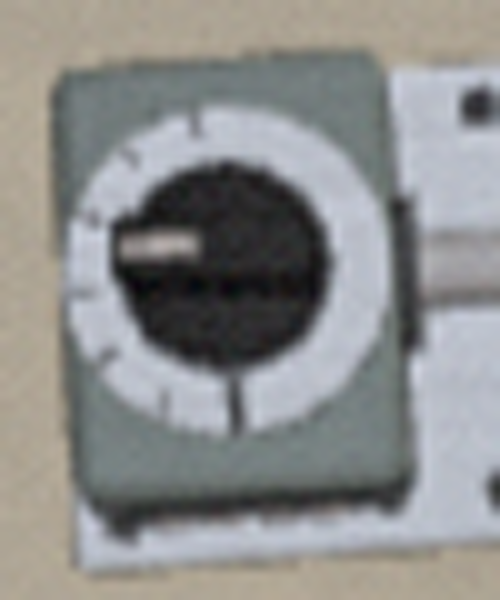

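View pics/sidez.png

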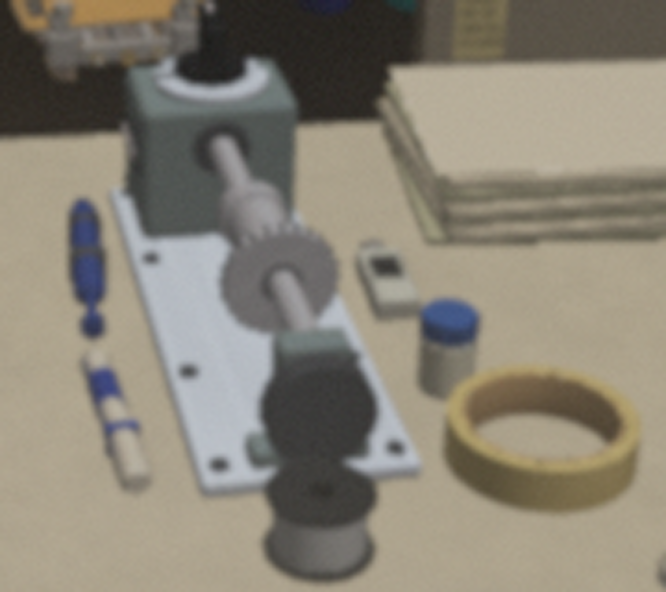

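```bash
cat > h.py <<'E'
from rig import *
import cv2,numpy as np
def ray(n,u,v,z):
    ci=camera_info(n);V=np.array(ci["view"]);f=210/np.tan(np.radians(ci["fov_y"]/2))
    d=V[:3,:3].T@np.array([(u-ci["cx"])/f,(v-ci["cy"])/f,1]);c=-V[:3,:3].T@V[:3,3]
    return c+d*(z-c[2])/d[2]
def proj(n,p):
    ci=camera_info(n);V=np.array(ci["view"]);f=210/np.tan(np.radians(ci["fov_y"]/2))
    q=V[:3,:3]@np.array(p)+V[:3,3];return np.array([f*q[0]/q[2]+ci["cx"],f*q[1]/q[2]+ci["cy"]])
E
python3 - <<'E'
from h import *
Z=lambda u,v:(u/4+210,v/4+175)
P={k:ray("top",*Z(*uv),.01) for k,uv in dict(rt=(592,101),rb=(610,287),lb=(52,327)).items()}
print(P)
d=P["lb"]-P["rb"];print("len",np.linalg.norm(d),"yaw",np.degrees(np.arctan2(-d[0],d[1])))
e=P["rt"]-P["rb"];print("w",np.linalg.norm(e),np.degrees(np.arctan2(e[1],e[0])))
c=(P["lb"]+P["rt"])/2;print("centre",c)
# knob
K=lambda u,v:(u/10+215,v/10+200)
print("mark",ray("top",*K(235,400),.095)); 
print("pointer ends",ray("top",*K(120,246),.125),ray("top",*K(200,242),.125))
print("tapedisc")
# flange centre rim: top of flange
print("flange rim top",ray("top",*Z(470,190),.100),ray("top",*Z(490,190),.10))
for u in((345,300),(480,300)): pass
# side: shaft wheel
E
```

```text
{'rt': array([ 0.58889607, -0.43118688,  0.01      ]), 'rb': array([ 0.48144321, -0.43496246,  0.01      ]), 'lb': array([ 0.46766228, -0.1190029 ,  0.01      ])}
len 0.3162599512576887 yaw 2.497437406009494
w 0.10751916407504797 2.0123783968327187
centre [ 0.52827917 -0.27509489  0.01      ]
mark [ 0.49692902 -0.15901403  0.095     ]
pointer ends [ 0.52554326 -0.13840825  0.125     ] [ 0.52593519 -0.15426144  0.125     ]
tapedisc
flange rim top [ 0.52772488 -0.34301266  0.1       ] [ 0.52745942 -0.35336692  0.1       ]
```

Request:
jog_arm(
  steps=[
    {"delta_pos": [22,15,0],"turn": 6,"fingers": 0},
    {"delta_pos": [44,30,0],"turn": 12,"fingers": 0},
    {"delta_pos": [66,46,0],"turn": 18,"fingers": 0},
    {"delta_pos": [88,62,0],"turn": 24,"fingers": 0},
    {"delta_pos": [110,78,0],"turn": 30,"fingers": 0},
    {"delta_pos": [132,93,0],"turn": 36,"fingers": 0},
    {"delta_pos": [154,108,0],"turn": 42,"fingers": 0},
    {"delta_pos": [176,124,0],"turn": 48,"fingers": 0},
    {"delta_pos": [200,140,0],"turn": 54,"fingers": 0},
    {"delta_pos": [222,156,0],"turn": 60,"fingers": 0},
    {"delta_pos": [244,171,0],"turn": 64,"fingers": 0},
    {"delta_pos": [261,183,0],"turn": 66.6,"fingers": 0},
    {"delta_pos": [261,183,0],"turn": 66.6,"fingers": 0},
    {"delta_pos": [261,183,-40],"turn": 66.6,"fingers": 0},
    {"delta_pos": [261,183,-70],"turn": 66.6,"fingers": 0},
    {"delta_pos": [261,183,-70],"turn": 66.6,"fingers": 0},
    {"delta_pos": [261,183,-70],"turn": 66.6,"fingers": 0},
  ],
)

```text
time_s: 2.52
position: [0.5303, -0.3798, 0.168]
tcp_rot: [[0.999, -0.003, -0.039], [0.039, 0.003, 0.999], [-0.003, -1.0, 0.003]]
force: [0.9, -0.5, 0.2]
opening: -0.0
```

```bash
python3 - <<'E'
from h import *
s=read_state();print(s["time_s"],s["position"],s["tcp_rot"].round(3).tolist(),s["force"],s["opening"])
for n in("side","top"):
    im=capture(n)
    c=im[140:340,200:450] if n=="side" else im[160:300,200:440]
    cv2.imwrite(f"pics/{n}1.png",cv2.resize(c[:,:,::-1],None,fx=3,fy=3,interpolation=cv2.INTER_CUBIC))
    for t in["sleeve_flange","sleeve_lead","reset_knob_grip"]:
        print(t,[(np.round(r["position"],4).tolist(),round(r["confidence"],2)) for r in tip_of(t,n)][:2])
E
```

```text
2.5167 [ 0.53027462 -0.37984934  0.16799725] [[0.999, -0.003, -0.039], [0.039, 0.003, 0.999], [-0.003, -1.0, 0.003]] [ 0.85472775 -0.46412555  0.21199961] -1.1630218425412212e-06
sleeve_flange [([0.5366, -0.3514, 0.0715], 0.97)]
sleeve_lead [([0.5323, -0.2739, 0.0718], 0.7)]
reset_knob_grip [([0.5265, -0.1596, 0.1335], 0.46)]
sleeve_flange []
sleeve_lead [([0.5314, -0.2738, 0.0675], 0.55)]
reset_knob_grip [([0.5284, -0.1559, 0.131], 0.7)]
```

View pics/side1.png

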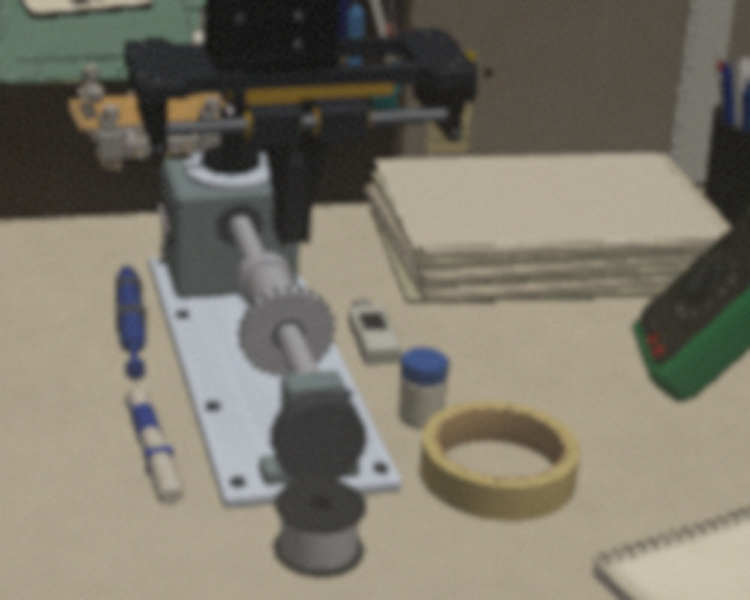

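View pics/top1.png

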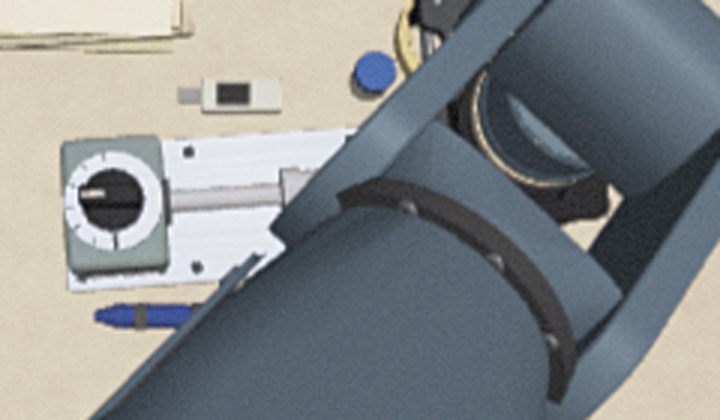

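Request:
jog_arm(
  steps=[
    {"delta_pos": [0,0,-22]},
    {"delta_pos": [0,0,-44]},
    {"delta_pos": [0,0,-58]},
    {"delta_pos": [0,0,-66]},
    {"delta_pos": [0,0,-66]},
    {"delta_pos": [0,0,-66]},
  ],
)

```text
$.steps[0]: bad value
```

```bash
python3 - <<'E'
from h import *
s=read_state();print(s["time_s"],s["position"],s["force"],s["moment"])
im=capture("side")
c=im[140:340,200:450]
cv2.imwrite(f"pics/side2.png",cv2.resize(c[:,:,::-1],None,fx=3,fy=3,interpolation=cv2.INTER_CUBIC))
E
```

```text
2.9167 [ 0.53201225 -0.38089992  0.17094491] [-0.71478685 -0.06210591 -0.47062195] [ 0.00812435 -0.06924448  0.00439456]
```

View pics/side2.png

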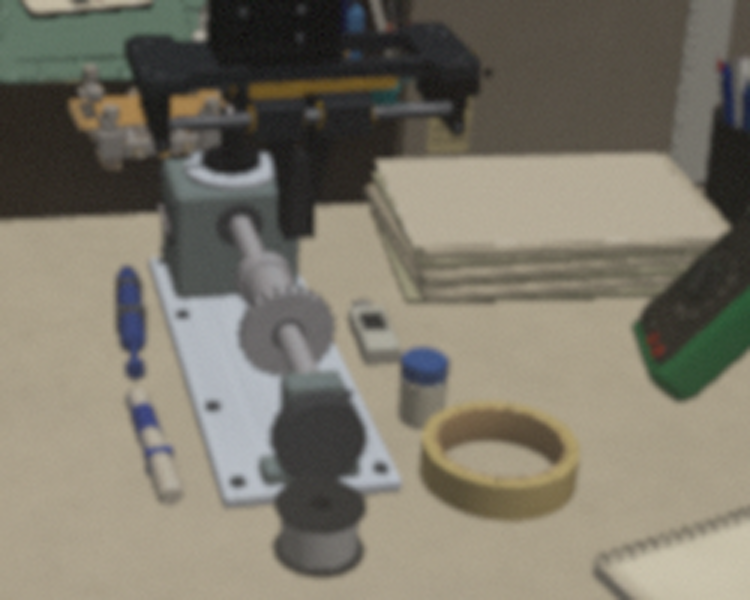

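Request:
jog_arm(
  steps=[
    {"delta_pos": [0,0,-22],"turn": 0,"fingers": 0},
    {"delta_pos": [0,0,-44],"turn": 0,"fingers": 0},
    {"delta_pos": [0,0,-58],"turn": 0,"fingers": 0},
    {"delta_pos": [0,0,-66],"turn": 0,"fingers": 0},
    {"delta_pos": [0,0,-66],"turn": 0,"fingers": 0},
    {"delta_pos": [0,0,-66],"turn": 0,"fingers": 0},
  ],
)

```text
time_s: 3.47
position: [0.5318, -0.3805, 0.1037]
tcp_rot: [[0.999, 0.0, -0.039], [0.039, -0.0, 0.999], [0.0, -1.0, -0.0]]
force: [0.6, -0.5, -0.8]
opening: 0.006
```

```bash
python3 - <<'E'
from h import *
s=read_state();print(s["time_s"],s["position"],s["force"],s["moment"])
im=capture("side")
c=im[140:340,200:450]
cv2.imwrite(f"pics/side3.png",cv2.resize(c[:,:,::-1],None,fx=3,fy=3,interpolation=cv2.INTER_CUBIC))
E
```

```text
3.4667 [ 0.53176952 -0.38051358  0.10368606] [ 0.56893839 -0.48828158 -0.83553418] [ 0.00093853 -0.17869873  0.02817913]
```

View pics/side3.png

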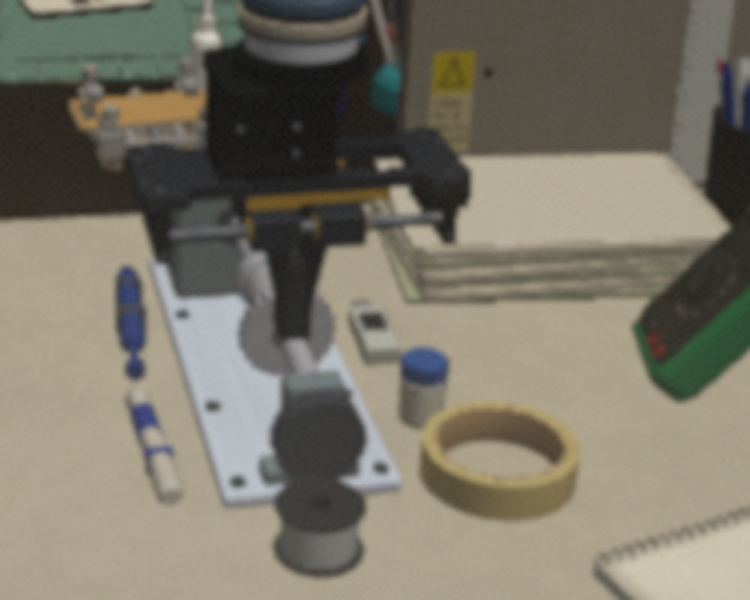

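Request:
jog_arm(
  steps=[
    {"delta_pos": [-0.2,5,0],"turn": 0,"fingers": 0},
    {"delta_pos": [-0.4,10,0],"turn": 0,"fingers": 0},
    {"delta_pos": [-0.6,15,0],"turn": 0,"fingers": 0},
    {"delta_pos": [-0.8,19,0],"turn": 0,"fingers": 0},
    {"delta_pos": [-0.9,22,0],"turn": 0,"fingers": 0},
    {"delta_pos": [-1.0,25,0],"turn": 0,"fingers": 0},
    {"delta_pos": [-1.0,25,0],"turn": 0,"fingers": 0},
  ],
)

```text
time_s: 4.1
position: [0.5309, -0.3549, 0.104]
tcp_rot: [[0.999, 0.001, -0.039], [0.039, -0.0, 0.999], [0.001, -1.0, -0.0]]
force: [-0.1, -1.1, 0.5]
opening: 0.003
```

```bash
python3 - <<'E'
from h import *
s=read_state();print(s["time_s"],s["position"],s["force"],s["moment"])
im=capture("side")
c=im[180:310,220:380]
cv2.imwrite(f"pics/side4.png",cv2.resize(c[:,:,::-1],None,fx=4.5,fy=4.5,interpolation=cv2.INTER_CUBIC))
for n in("side","top"):
    if n=="top":capture(n)
    for t in["sleeve_flange","sleeve_lead"]:
        print(t,[(np.round(r["position"],4).tolist(),round(r["confidence"],2)) for r in tip_of(t,n)][:2])
E
```

```text
4.1 [ 0.53089975 -0.35485599  0.10404162] [-0.06876392 -1.10228604  0.45335046] [-0.16545786 -0.08629923  0.0257138 ]
sleeve_flange [([0.6247, -0.348, -0.0017], 0.63), ([0.5355, -0.3413, 0.0742], 0.62)]
sleeve_lead [([0.532, -0.2618, 0.0721], 0.64), ([0.5347, -0.479, -0.0003], 0.27)]
sleeve_flange []
sleeve_lead []
```

View pics/side4.png

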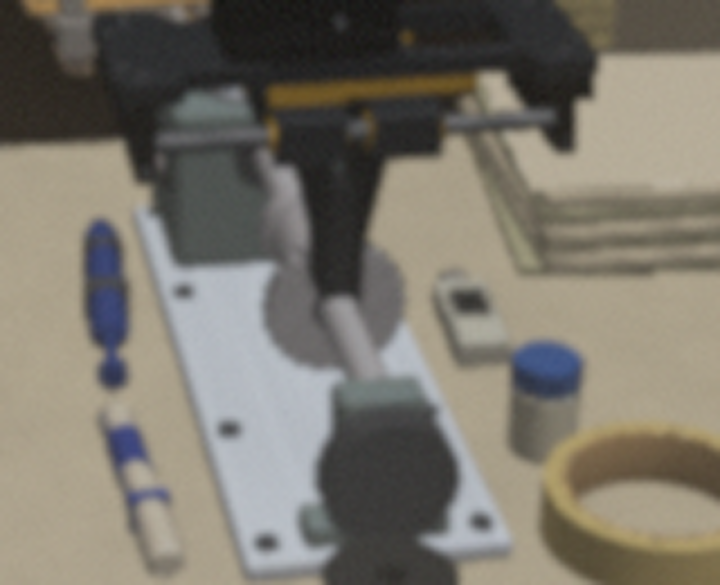

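Request:
jog_arm(
  steps=[
    {"delta_pos": [-0.1,2,0],"turn": 0,"fingers": 0},
    {"delta_pos": [-0.2,4,0],"turn": 0,"fingers": 0},
  ],
)

```text
time_s: 4.57
position: [0.5303, -0.3517, 0.1032]
tcp_rot: [[0.999, -0.0, -0.039], [0.039, -0.001, 0.999], [-0.0, -1.0, -0.001]]
force: [-0.0, -2.1, -1.7]
opening: 0.004
```

Request:
jog_arm(
  steps=[
    {"delta_pos": [-0.1,2,0],"turn": 0,"fingers": 0},
    {"delta_pos": [-0.1,3,0],"turn": 0,"fingers": 0},
  ],
)

```text
time_s: 4.73
position: [0.5302, -0.348, 0.1032]
tcp_rot: [[0.999, -0.0, -0.039], [0.039, 0.0, 0.999], [-0.0, -1.0, 0.0]]
force: [-0.1, -1.8, -1.3]
opening: 0.007
```

Request:
jog_arm(
  steps=[
    {"delta_pos": [-0.1,2,0],"turn": 0,"fingers": 0},
    {"delta_pos": [-0.1,3,0],"turn": 0,"fingers": 0},
  ],
)

```text
time_s: 4.9
position: [0.5301, -0.3458, 0.1033]
tcp_rot: [[0.999, -0.0, -0.04], [0.04, -0.001, 0.999], [-0.0, -1.0, -0.001]]
force: [-1.2, -5.9, -3.2]
opening: 0.006
```

Request:
jog_arm(
  steps=[
    {"delta_pos": [-0.1,2,0],"turn": 0,"fingers": 0},
    {"delta_pos": [-0.1,3,0],"turn": 0,"fingers": 0},
  ],
)

```text
time_s: 5.07
position: [0.5301, -0.3451, 0.1034]
tcp_rot: [[0.999, 0.0, -0.041], [0.041, -0.006, 0.999], [0.0, -1.0, -0.006]]
force: [-1.7, -9.5, -6.4]
opening: 0.005
```

Request:
jog_arm(
  steps=[
    {"delta_pos": [-0.1,1,0],"turn": 0,"fingers": 0},
    {"delta_pos": [-0.1,2,0],"turn": 0,"fingers": 0},
  ],
)

```text
time_s: 5.23
position: [0.5302, -0.3449, 0.1035]
tcp_rot: [[0.999, 0.001, -0.041], [0.041, -0.009, 0.999], [0.001, -1.0, -0.009]]
force: [-1.8, -14.2, -7.4]
opening: 0.004
```

Request:
jog_arm(
  steps=[
    {"delta_pos": [0,1,0],"turn": 0,"fingers": 0},
    {"delta_pos": [-0.1,2,0],"turn": 0,"fingers": 0},
  ],
)

```text
time_s: 5.4
position: [0.5301, -0.3446, 0.1035]
tcp_rot: [[0.999, 0.002, -0.041], [0.041, -0.012, 0.999], [0.001, -1.0, -0.012]]
force: [-2.6, -13.8, -8.5]
opening: 0.004
```

Request:
jog_arm(
  steps=[
    {"delta_pos": [0,1,0],"turn": 0,"fingers": 0},
    {"delta_pos": [-0.1,2,0],"turn": 0,"fingers": 0},
  ],
)

```text
time_s: 5.57
position: [0.5301, -0.3435, 0.1036]
tcp_rot: [[0.999, 0.002, -0.042], [0.042, -0.013, 0.999], [0.002, -1.0, -0.013]]
force: [-4.5, -19.2, -10.6]
opening: 0.004
```

Request:
jog_arm(
  steps=[
    {"delta_pos": [0,1,0],"turn": 0,"fingers": 0},
    {"delta_pos": [-0.1,2,0],"turn": 0,"fingers": 0},
  ],
)

```text
time_s: 5.73
position: [0.53, -0.3419, 0.1035]
tcp_rot: [[0.999, 0.002, -0.041], [0.041, -0.013, 0.999], [0.002, -1.0, -0.013]]
force: [-1.5, -14.1, -6.8]
opening: 0.006
```

Request:
jog_arm(
  steps=[
    {"delta_pos": [0,1,0],"turn": 0,"fingers": 0},
    {"delta_pos": [0,1,0],"turn": 0,"fingers": 0},
  ],
)

```text
time_s: 5.9
position: [0.5297, -0.3365, 0.1034]
tcp_rot: [[0.999, 0.001, -0.039], [0.039, -0.005, 0.999], [0.001, -1.0, -0.005]]
force: [-0.6, -7.9, -4.9]
opening: 0.008
```

Request:
jog_arm(
  steps=[
    {"delta_pos": [0,1,0],"turn": 0,"fingers": 0},
    {"delta_pos": [0,1,0],"turn": 0,"fingers": 0},
  ],
)

```text
time_s: 6.07
position: [0.5296, -0.3344, 0.1033]
tcp_rot: [[0.999, 0.0, -0.04], [0.04, -0.003, 0.999], [0.0, -1.0, -0.003]]
force: [-0.7, -6.0, -4.3]
opening: 0.002
```

Request:
jog_arm(
  steps=[
    {"delta_pos": [0,1,0],"turn": 0,"fingers": 0},
    {"delta_pos": [0,1,0],"turn": 0,"fingers": 0},
  ],
)

```text
time_s: 6.23
position: [0.5295, -0.3329, 0.1033]
tcp_rot: [[0.999, -0.0, -0.04], [0.04, -0.003, 0.999], [-0.0, -1.0, -0.003]]
force: [-0.8, -5.2, -3.0]
opening: 0.008
```

Request:
jog_arm(
  steps=[
    {"delta_pos": [-0.1,2,0],"turn": 0,"fingers": 0},
    {"delta_pos": [-0.1,4,0],"turn": 0,"fingers": 0},
    {"delta_pos": [-0.2,6,0],"turn": 0,"fingers": 0},
  ],
)

```text
time_s: 6.48
position: [0.5293, -0.3279, 0.1034]
tcp_rot: [[0.999, 0.0, -0.04], [0.04, -0.005, 0.999], [-0.0, -1.0, -0.005]]
force: [-0.8, -7.7, -4.4]
opening: 0.003
```

Request:
jog_arm(
  steps=[
    {"delta_pos": [0,0.5,0],"turn": 0,"fingers": 0},
    {"delta_pos": [0,1,0],"turn": 0,"fingers": 0},
  ],
)

```text
time_s: 6.65
position: [0.5292, -0.3263, 0.1034]
tcp_rot: [[0.999, -0.0, -0.04], [0.04, -0.004, 0.999], [-0.0, -1.0, -0.004]]
force: [-2.1, -7.7, -4.7]
opening: 0.006
```

Request:
jog_arm(
  steps=[
    {"delta_pos": [0,0.5,0],"turn": 0,"fingers": 0},
    {"delta_pos": [-0.1,1,0],"turn": 0,"fingers": 0},
  ],
)

```text
time_s: 6.82
position: [0.5292, -0.3254, 0.1034]
tcp_rot: [[0.999, -0.0, -0.04], [0.04, -0.004, 0.999], [-0.0, -1.0, -0.004]]
force: [-1.2, -6.5, -4.2]
opening: 0.004
```

Request:
jog_arm(
  steps=[
    {"delta_pos": [0,0.5,0],"turn": 0,"fingers": 0},
    {"delta_pos": [0,1,0],"turn": 0,"fingers": 0},
  ],
)

```text
time_s: 6.98
position: [0.5292, -0.3243, 0.1034]
tcp_rot: [[0.999, -0.0, -0.04], [0.04, -0.003, 0.999], [-0.0, -1.0, -0.003]]
force: [-1.4, -6.6, -4.5]
opening: 0.005
```

Request:
jog_arm(
  steps=[
    {"delta_pos": [0,0.5,0],"turn": 0,"fingers": 0},
    {"delta_pos": [0,1,0],"turn": 0,"fingers": 0},
  ],
)

```text
time_s: 7.15
position: [0.5291, -0.3232, 0.1034]
tcp_rot: [[0.999, -0.0, -0.04], [0.04, -0.003, 0.999], [-0.0, -1.0, -0.003]]
force: [-1.4, -5.8, -3.0]
opening: 0.003
```

Request:
jog_arm(
  steps=[
    {"delta_pos": [0,0.5,0],"turn": 0,"fingers": 0},
    {"delta_pos": [-0.1,1,0],"turn": 0,"fingers": 0},
  ],
)

```text
time_s: 7.32
position: [0.529, -0.3209, 0.1034]
tcp_rot: [[0.999, -0.0, -0.039], [0.039, -0.001, 0.999], [-0.001, -1.0, -0.001]]
force: [-0.4, -3.3, -1.9]
opening: 0.006
```

Request:
jog_arm(
  steps=[
    {"delta_pos": [0,0,0],"turn": 0,"fingers": 0},
    {"delta_pos": [0,0,0],"turn": 0,"fingers": 0},
    {"delta_pos": [0,0,0],"turn": 0,"fingers": 0},
  ],
)

```text
time_s: 7.57
position: [0.5292, -0.3193, 0.1036]
tcp_rot: [[0.999, -0.0, -0.039], [0.039, 0.002, 0.999], [-0.0, -1.0, 0.002]]
force: [-0.5, 0.5, 0.4]
opening: 0.001
```

```bash
python3 - <<'E'
from h import *
im=capture("side")
c=im[180:310,220:380]
cv2.imwrite(f"pics/side5.png",cv2.resize(c[:,:,::-1],None,fx=4.5,fy=4.5,interpolation=cv2.INTER_CUBIC))
for n in("side","top"):
    if n=="top":
        im=capture(n);cv2.imwrite("pics/top5.png",cv2.resize(im[160:300,200:440,::-1],None,fx=3,fy=3,interpolation=cv2.INTER_CUBIC))
    for t in["sleeve_flange","sleeve_lead"]:
        print(t,[(np.round(r["position"],4).tolist(),round(r["confidence"],2)) for r in tip_of(t,n)][:2])
E
```

```text
sleeve_flange [([0.5358, -0.3063, 0.0726], 0.76)]
sleeve_lead []
sleeve_flange []
sleeve_lead []
```

View pics/side5.png

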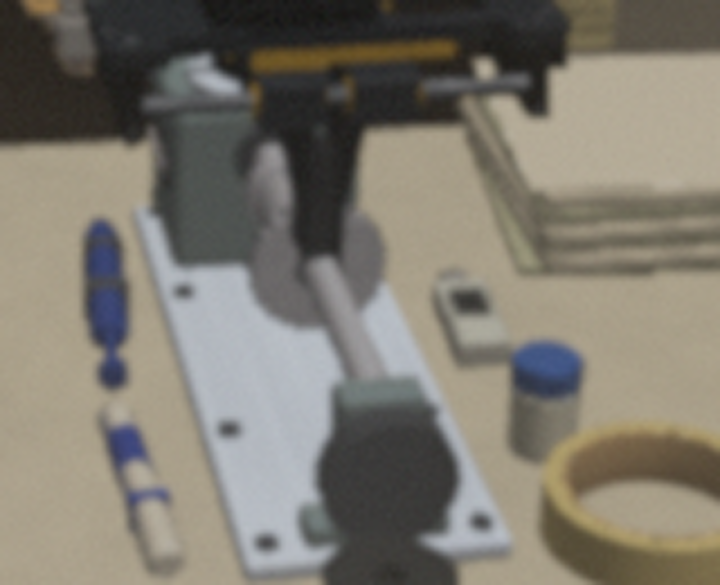

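View pics/top5.png

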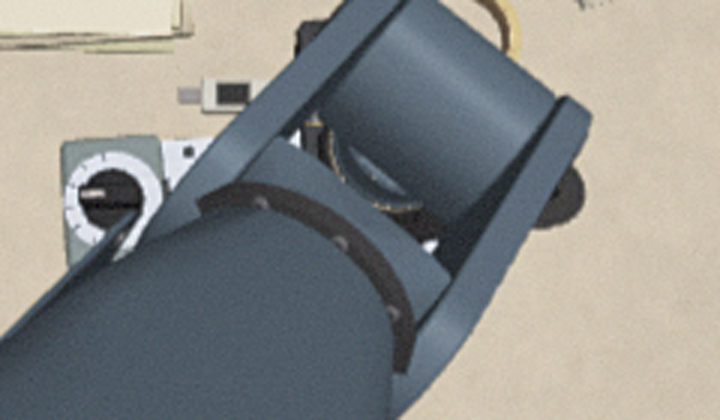

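Request:
jog_arm(
  steps=[
    {"delta_pos": [0,0.5,0],"turn": 0,"fingers": 0},
    {"delta_pos": [-0.1,1,0],"turn": 0,"fingers": 0},
    {"delta_pos": [-0.1,1,0],"turn": 0,"fingers": 0},
  ],
)

```text
time_s: 8.12
position: [0.5292, -0.3192, 0.1035]
tcp_rot: [[0.999, -0.0, -0.039], [0.039, 0.0, 0.999], [-0.0, -1.0, 0.0]]
force: [0.4, 0.3, -0.2]
opening: 0.004
```

Request:
jog_arm(
  steps=[
    {"delta_pos": [0,0.5,0],"turn": 0,"fingers": 0},
    {"delta_pos": [0,1,0],"turn": 0,"fingers": 0},
    {"delta_pos": [0,1,0],"turn": 0,"fingers": 0},
  ],
)

```text
time_s: 8.37
position: [0.5292, -0.3184, 0.1035]
tcp_rot: [[0.999, -0.0, -0.039], [0.039, -0.0, 0.999], [-0.0, -1.0, -0.0]]
force: [-0.6, -1.2, 0.4]
opening: 0.005
```

Request:
jog_arm(
  steps=[
    {"delta_pos": [0,0.5,0],"turn": 0,"fingers": 0},
    {"delta_pos": [0,0.8,0],"turn": 0,"fingers": 0},
    {"delta_pos": [0,0.8,0],"turn": 0,"fingers": 0},
  ],
)

```text
time_s: 8.62
position: [0.5292, -0.3177, 0.1036]
tcp_rot: [[0.999, -0.0, -0.039], [0.039, -0.0, 0.999], [-0.0, -1.0, -0.0]]
force: [-0.3, -1.4, -0.3]
opening: 0.008
```

Request:
jog_arm(
  steps=[
    {"delta_pos": [0.2,-6,0],"turn": 0,"fingers": 0},
    {"delta_pos": [0.5,-12,0],"turn": 0,"fingers": 0},
    {"delta_pos": [0.5,-12,30],"turn": 0,"fingers": 0},
    {"delta_pos": [0.5,-12,60],"turn": 0,"fingers": 0},
    {"delta_pos": [0.5,-12,90],"turn": 0,"fingers": 40},
    {"delta_pos": [0.5,-12,120],"turn": 0,"fingers": 50},
    {"delta_pos": [0.5,-50,120],"turn": 0,"fingers": 50},
    {"delta_pos": [0.5,-88,120],"turn": 0,"fingers": 50},
    {"delta_pos": [0.5,-88,120],"turn": 0,"fingers": 50},
  ],
)

```text
time_s: 9.37
position: [0.5302, -0.4137, 0.2252]
tcp_rot: [[0.999, 0.004, -0.035], [0.035, -0.009, 0.999], [0.004, -1.0, -0.009]]
force: [0.6, -0.0, -0.3]
opening: 0.299
```

```bash
python3 - <<'E'
from h import *
s=read_state();print(s["time_s"],s["position"],s["force"])
for n in("side","top"):
    im=capture(n)
    c=im[160:310,220:400] if n=="side" else im[160:300,200:400]
    cv2.imwrite(f"pics/{n}6.png",cv2.resize(c[:,:,::-1],None,fx=4,fy=4,interpolation=cv2.INTER_CUBIC))
    for t in["sleeve_flange","sleeve_lead","reset_knob_grip","counter"]:
        print(t,[(np.round(r["position"],4).tolist(),round(r["confidence"],2)) for r in tip_of(t,n)][:2])
E
```

```text
9.3667 [ 0.53017197 -0.41372722  0.22517871] [ 0.55641084 -0.02673847 -0.25175727]
sleeve_flange [([0.5303, -0.3065, 0.0751], 0.55)]
sleeve_lead [([0.5271, -0.2257, 0.0715], 0.9)]
reset_knob_grip [([0.5243, -0.1594, 0.1312], 0.69)]
counter [([0.5273, -0.2781, 0.0009], 0.95)]
sleeve_flange [([0.5393, -0.3061, 0.0693], 0.58)]
sleeve_lead [([0.5305, -0.2239, 0.0685], 0.67)]
reset_knob_grip [([0.5259, -0.1584, 0.1274], 0.82)]
counter [([0.5293, -0.2698, -0.0026], 0.69)]
```

View pics/side6.png

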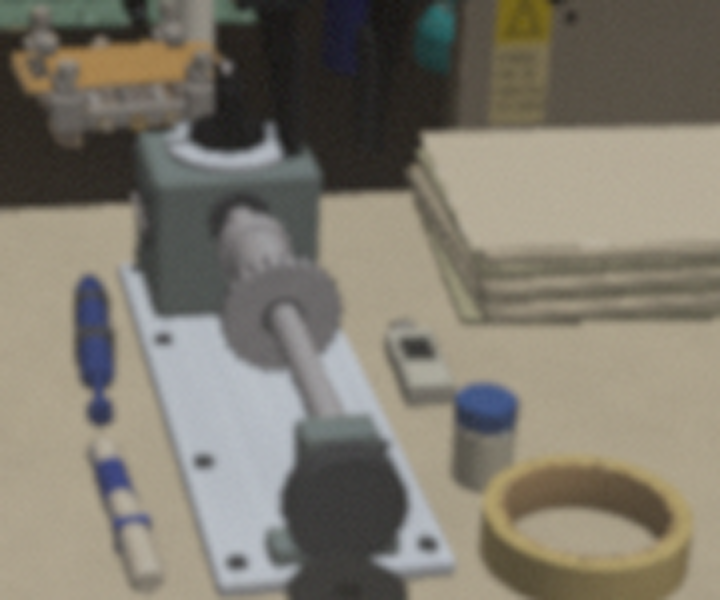

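View pics/top6.png

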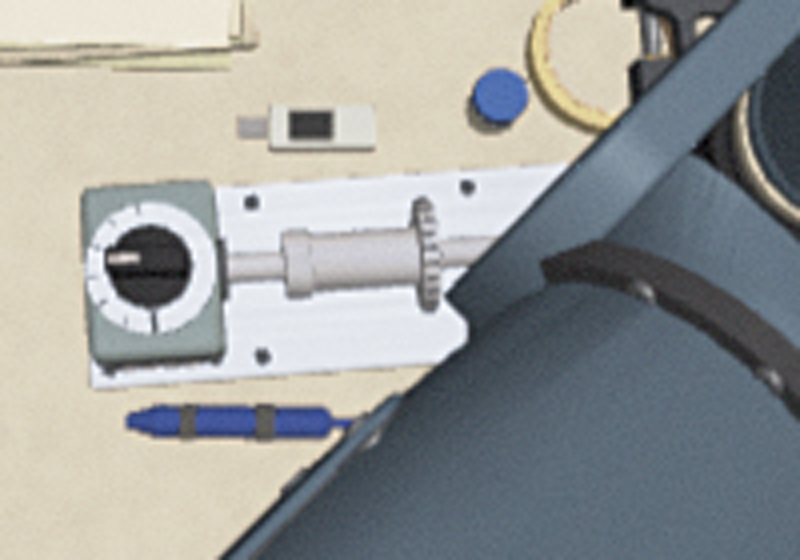

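Request:
jog_arm(
  steps=[
    {"delta_pos": [0,30,0],"turn": 0,"fingers": 60},
    {"delta_pos": [-1,65,0],"turn": 0,"fingers": 60},
    {"delta_pos": [-2,100,0],"turn": 0,"fingers": 60},
    {"delta_pos": [-2,135,0],"turn": 0,"fingers": 60},
    {"delta_pos": [-3,170,0],"turn": 0,"fingers": 60},
    {"delta_pos": [-4,205,0],"turn": 0,"fingers": 60},
    {"delta_pos": [-4,235,0],"turn": 0,"fingers": 60},
    {"delta_pos": [-4,247,0],"turn": 0,"fingers": 60},
    {"delta_pos": [-4,247,0],"turn": 0,"fingers": 60},
    {"delta_pos": [-4,247,0],"turn": 0,"fingers": 60},
    {"delta_pos": [-4,247,0],"turn": 0,"fingers": 60},
  ],
)

```text
time_s: 10.78
position: [0.5264, -0.16, 0.2238]
tcp_rot: [[0.999, 0.001, -0.039], [0.039, -0.001, 0.999], [0.001, -1.0, -0.001]]
force: [0.6, -0.0, 0.1]
opening: 0.602
```

```bash
python3 - <<'E'
from h import *
im=capture("side")
s=read_state();print(s["time_s"],s["position"],s["force"],s["opening"],s["joint_positions"])
cv2.imwrite(f"pics/side7.png",cv2.resize(im[90:260,180:380,::-1],None,fx=3.5,fy=3.5,interpolation=cv2.INTER_CUBIC))
E
```

```text
10.8333 [ 0.52632533 -0.16026618  0.22368959] [-0.05931293 -0.67876997  0.31423231] 0.6030269386462733 [-2.85586905e+01  2.55877281e+01  9.39506752e+01 -3.46919703e-02
  6.03795432e+01 -3.07274394e+01]
```

View pics/side7.png

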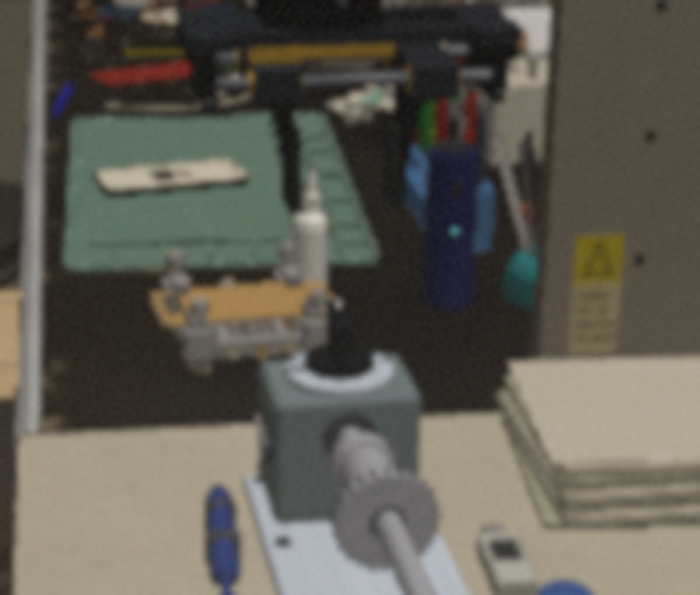

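Request:
jog_arm(
  steps=[
    {"delta_pos": [-0.5,2,-30],"turn": 0,"fingers": 60},
    {"delta_pos": [-0.5,2,-55],"turn": 0,"fingers": 60},
    {"delta_pos": [-0.5,2,-75],"turn": 0,"fingers": 60},
    {"delta_pos": [-0.5,2,-90],"turn": 0,"fingers": 60},
    {"delta_pos": [-0.5,2,-90],"turn": 0,"fingers": 60},
    {"delta_pos": [-0.5,2,-90],"turn": 0,"fingers": 60},
  ],
)

```text
time_s: 11.33
position: [0.525, -0.1578, 0.1328]
tcp_rot: [[0.999, -0.001, -0.038], [0.038, 0.001, 0.999], [-0.001, -1.0, 0.001]]
force: [1.0, -0.5, -0.3]
opening: 0.6
```

```bash
python3 - <<'E'
from h import *
im=capture("side")
s=read_state();print(s["time_s"],s["position"],s["force"],s["opening"])
cv2.imwrite(f"pics/side8.png",cv2.resize(im[90:260,180:380,::-1],None,fx=3.5,fy=3.5,interpolation=cv2.INTER_CUBIC))
E
```

```text
11.3833 [ 0.52572289 -0.15793655  0.13375746] [ 0.08220292  0.45922509 -0.14109279] 0.6029867966910991
```

View pics/side8.png

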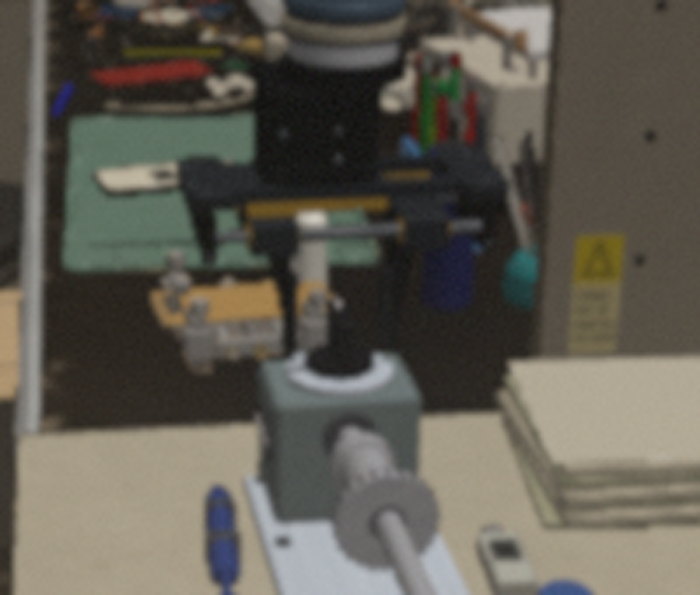

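Fingers straddle the knob bar. Close.

Request:
jog_arm(
  steps=[
    {"delta_pos": [0,0,0],"turn": 0,"fingers": 40},
    {"delta_pos": [0,0,0],"turn": 0,"fingers": 25},
    {"delta_pos": [0,0,0],"turn": 0,"fingers": 10},
    {"delta_pos": [0,0,0],"turn": 0,"fingers": 10},
    {"delta_pos": [0,0,0],"turn": 0,"fingers": 10},
    {"delta_pos": [0,0,0],"turn": 0,"fingers": 10},
    {"delta_pos": [0,0,0],"turn": 0,"fingers": 10},
    {"delta_pos": [0,0,0],"turn": 0,"fingers": 10},
  ],
)

```text
time_s: 12.05
position: [0.5255, -0.1565, 0.1338]
tcp_rot: [[0.999, 0.001, -0.039], [0.039, -0.0, 0.999], [0.001, -1.0, -0.0]]
force: [0.8, 1.1, 1.0]
opening: 0.16
```

```bash
python3 - <<'E'
from rig import *
s=read_state();print(s["time_s"],s["position"],s["force"],s["moment"],s["opening"]*87)
E
```

```text
12.05 [ 0.52551251 -0.15651411  0.13377512] [0.75218806 1.06467679 1.01598788] [ 0.06237821 -0.16604466 -0.01666724] 13.876561418144696
```

Request:
jog_arm(
  steps=[
    {"delta_pos": [0,0,0],"turn": 5,"fingers": 10},
    {"delta_pos": [0,0,0],"turn": 10,"fingers": 10},
    {"delta_pos": [0,0,0],"turn": 15,"fingers": 10},
    {"delta_pos": [0,0,0],"turn": 20,"fingers": 10},
    {"delta_pos": [0,0,0],"turn": 25,"fingers": 10},
    {"delta_pos": [0,0,0],"turn": 30,"fingers": 10},
    {"delta_pos": [0,0,0],"turn": 35,"fingers": 10},
    {"delta_pos": [0,0,0],"turn": 40,"fingers": 10},
    {"delta_pos": [0,0,0],"turn": 45,"fingers": 10},
    {"delta_pos": [0,0,0],"turn": 50,"fingers": 10},
    {"delta_pos": [0,0,0],"turn": 50,"fingers": 10},
  ],
)

```text
time_s: 12.97
position: [0.5248, -0.1568, 0.1338]
tcp_rot: [[0.61, -0.001, -0.792], [0.792, -0.001, 0.611], [-0.001, -1.0, 0.0]]
force: [-2.0, -1.9, 2.5]
opening: 0.157
```

```bash
python3 - <<'E'
from rig import *
s=read_state();print(s["time_s"],s["position"],s["force"],s["moment"],s["opening"]*87)
E
```

```text
12.9667 [ 0.5248014  -0.156838    0.13375129] [-1.95754728 -1.89073105  2.47714294] [-0.2002985   0.16822109  0.03758215] 13.651038720650076
```

Request:
jog_arm(
  steps=[
    {"delta_pos": [0,0,0],"turn": 5,"fingers": 10},
    {"delta_pos": [0,0,0],"turn": 10,"fingers": 10},
    {"delta_pos": [0,0,0],"turn": 15,"fingers": 10},
    {"delta_pos": [0,0,0],"turn": 20,"fingers": 10},
    {"delta_pos": [0,0,0],"turn": 25,"fingers": 10},
    {"delta_pos": [0,0,0],"turn": 30,"fingers": 10},
    {"delta_pos": [0,0,0],"turn": 34,"fingers": 10},
    {"delta_pos": [0,0,0],"turn": 34,"fingers": 10},
    {"delta_pos": [0,0,0],"turn": 34,"fingers": 10},
  ],
)

```text
time_s: 13.72
position: [0.5246, -0.1573, 0.1337]
tcp_rot: [[0.068, -0.001, -0.998], [0.998, -0.001, 0.068], [-0.001, -1.0, 0.001]]
force: [-3.0, -5.4, 3.6]
opening: 0.161
```

```bash
python3 - <<'E'
from rig import *
s=read_state();print(s["time_s"],s["position"],s["force"],s["moment"],s["tcp_rot"][:,0])
E
```

```text
13.7167 [ 0.52461599 -0.15731551  0.13374523] [-2.98903893 -5.39227289  3.58582322] [-0.58194269  0.48093155  0.07126896] [ 0.06783051  0.99769579 -0.00146111]
```

Request:
jog_arm(
  steps=[
    {"delta_pos": [0,0,0],"turn": 1,"fingers": 10},
    {"delta_pos": [0,0,0],"turn": 2,"fingers": 10},
    {"delta_pos": [0,0,0],"turn": 2,"fingers": 10},
  ],
)

```text
time_s: 13.97
position: [0.5246, -0.1574, 0.1337]
tcp_rot: [[0.033, -0.001, -0.999], [0.999, -0.001, 0.033], [-0.001, -1.0, 0.001]]
force: [-4.4, -5.0, 3.1]
opening: 0.156
```

```bash
python3 - <<'E'
from rig import *
s=read_state();print(s["time_s"],s["position"],s["force"],s["moment"],s["tcp_rot"][:,0])
E
```

```text
13.9667 [ 0.52463775 -0.15737014  0.1337457 ] [-4.35323863 -5.04770727  3.13770268] [-0.67346961  0.53438653 -0.00657437] [ 0.03276445  0.99946208 -0.00142932]
```

Request:
jog_arm(
  steps=[
    {"delta_pos": [0,0,0],"turn": 1,"fingers": 10},
    {"delta_pos": [0,0,0],"turn": 2,"fingers": 10},
    {"delta_pos": [0,0,0],"turn": 2,"fingers": 10},
  ],
)

```text
time_s: 14.22
position: [0.5246, -0.1574, 0.1337]
tcp_rot: [[-0.002, -0.001, -1.0], [1.0, -0.001, -0.002], [-0.001, -1.0, 0.001]]
force: [-4.1, -4.4, 4.5]
opening: 0.156
```

```bash
python3 - <<'E'
from rig import *
s=read_state();print(s["time_s"],s["position"],s["force"],s["moment"],s["tcp_rot"][:,0])
E
```

```text
14.2167 [ 0.52459701 -0.1573932   0.1337335 ] [-4.05894351 -4.38100604  4.47738634] [-0.6509253   0.55306306 -0.02012178] [-0.0021562   0.99999667 -0.00141588]
```

Request:
jog_arm(
  steps=[
    {"delta_pos": [0,0,0],"turn": 1,"fingers": 10},
    {"delta_pos": [0,0,0],"turn": 2,"fingers": 10},
    {"delta_pos": [0,0,0],"turn": 2,"fingers": 10},
  ],
)

```text
time_s: 14.47
position: [0.5246, -0.1574, 0.1338]
tcp_rot: [[-0.037, -0.001, -0.999], [0.999, -0.002, -0.037], [-0.001, -1.0, 0.001]]
force: [-3.4, -4.1, 4.0]
opening: 0.158
```

```bash
python3 - <<'E'
from rig import *
s=read_state();print(s["time_s"],s["position"],s["force"],s["moment"],s["tcp_rot"][:,0])
E
```

```text
14.4667 [ 0.52461648 -0.15743473  0.13376034] [-3.35462969 -4.10947752  3.97182054] [-0.66783046  0.49686835 -0.00875352] [-0.03709309  0.99931072 -0.00147677]
```

Request:
jog_arm(
  steps=[
    {"delta_pos": [0,0,0],"turn": 1,"fingers": 10},
    {"delta_pos": [0,0,0],"turn": 2,"fingers": 10},
    {"delta_pos": [0,0,0],"turn": 2,"fingers": 10},
  ],
)

```text
time_s: 14.72
position: [0.5246, -0.1574, 0.1338]
tcp_rot: [[-0.071, -0.001, -0.997], [0.997, -0.001, -0.071], [-0.001, -1.0, 0.001]]
force: [-4.4, -4.9, 3.5]
opening: 0.157
```

```bash
python3 - <<'E'
from rig import *
s=read_state();print(s["time_s"],s["position"],s["force"],s["moment"],s["tcp_rot"][:,0])
E
```

```text
14.7167 [ 0.52462593 -0.15744126  0.13375903] [-4.40183135 -4.9396494   3.47687794] [-0.61573045  0.52282054 -0.25086454] [-0.07094381  0.99747952 -0.0012592 ]
```

Request:
jog_arm(
  steps=[
    {"delta_pos": [0,0,0],"turn": 1,"fingers": 10},
    {"delta_pos": [0,0,0],"turn": 1,"fingers": 10},
    {"delta_pos": [0,0,0],"turn": 1,"fingers": 10},
  ],
)

```text
time_s: 14.97
position: [0.5247, -0.1574, 0.1338]
tcp_rot: [[-0.087, -0.001, -0.996], [0.996, -0.001, -0.087], [-0.001, -1.0, 0.001]]
force: [-5.4, -4.0, 3.8]
opening: 0.16
```

```bash
python3 - <<'E'
from rig import *
s=read_state();print(s["time_s"],s["position"],s["force"],s["moment"],s["tcp_rot"][:,0])
E
```

```text
14.9667 [ 0.52465023 -0.15744802  0.13377321] [-5.38287628 -4.00055291  3.78069714] [-0.70159292  0.59011634 -0.4707829 ] [-8.67643207e-02  9.96228373e-01 -9.90644988e-04]
```

Request:
jog_arm(
  steps=[
    {"delta_pos": [0,0,0],"turn": 0,"fingers": 30},
    {"delta_pos": [0,0,0],"turn": 0,"fingers": 50},
    {"delta_pos": [0,0,0],"turn": 0,"fingers": 50},
    {"delta_pos": [0,0,0],"turn": 0,"fingers": 50},
    {"delta_pos": [0,0,0],"turn": 0,"fingers": 50},
    {"delta_pos": [0,0,20],"turn": 0,"fingers": 50},
    {"delta_pos": [0,0,50],"turn": 0,"fingers": 50},
    {"delta_pos": [0,0,90],"turn": 0,"fingers": 50},
    {"delta_pos": [0,-35,110],"turn": 0,"fingers": 50},
    {"delta_pos": [0,-70,110],"turn": 0,"fingers": 50},
    {"delta_pos": [0,-105,110],"turn": 0,"fingers": 50},
    {"delta_pos": [0,-140,110],"turn": 0,"fingers": 50},
    {"delta_pos": [0,-175,110],"turn": 0,"fingers": 50},
    {"delta_pos": [0,-210,110],"turn": 0,"fingers": 50},
    {"delta_pos": [0,-250,110],"turn": 0,"fingers": 50},
    {"delta_pos": [0,-250,110],"turn": 0,"fingers": 50},
    {"delta_pos": [0,-250,110],"turn": 0,"fingers": 50},
  ],
)

```text
time_s: 16.38
position: [0.5248, -0.4086, 0.2428]
tcp_rot: [[-0.088, 0.0, -0.996], [0.996, 0.0, -0.088], [0.0, -1.0, -0.0]]
force: [0.0, 0.0, -0.3]
opening: 0.507
```

```bash
python3 - <<'E'
from h import *
s=read_state();print(s["time_s"],s["position"],s["force"],s["opening"])
for n in("side","top"):
    im=capture(n)
    c=im[160:310,220:400] if n=="side" else im[160:300,200:400]
    cv2.imwrite(f"pics/{n}9.png",cv2.resize(c[:,:,::-1],None,fx=4,fy=4,interpolation=cv2.INTER_CUBIC))
    if n=="top":cv2.imwrite("pics/knob9.png",cv2.resize(im[200:260,215:265,::-1],None,fx=10,fy=10,interpolation=cv2.INTER_CUBIC))
    for t in["sleeve_flange","sleeve_lead","reset_knob_grip"]:
        print(t,[(np.round(r["position"],4).tolist(),round(r["confidence"],2)) for r in tip_of(t,n)][:2])
E
```

```text
16.3833 [ 0.52478951 -0.40863806  0.24280396] [ 0.04126033  0.04221945 -0.30949677] 0.5071182069052611
sleeve_flange [([0.5319, -0.3041, 0.0706], 0.75)]
sleeve_lead [([0.5286, -0.225, 0.0698], 0.64), ([0.4453, -0.2122, 0.002], 0.36)]
reset_knob_grip [([0.5281, -0.1578, 0.1331], 0.81)]
sleeve_flange []
sleeve_lead [([0.5295, -0.2201, 0.0688], 0.93), ([0.6241, -0.3487, -0.0016], 0.21)]
reset_knob_grip [([0.5266, -0.1568, 0.1285], 0.66)]
```

View pics/top9.png

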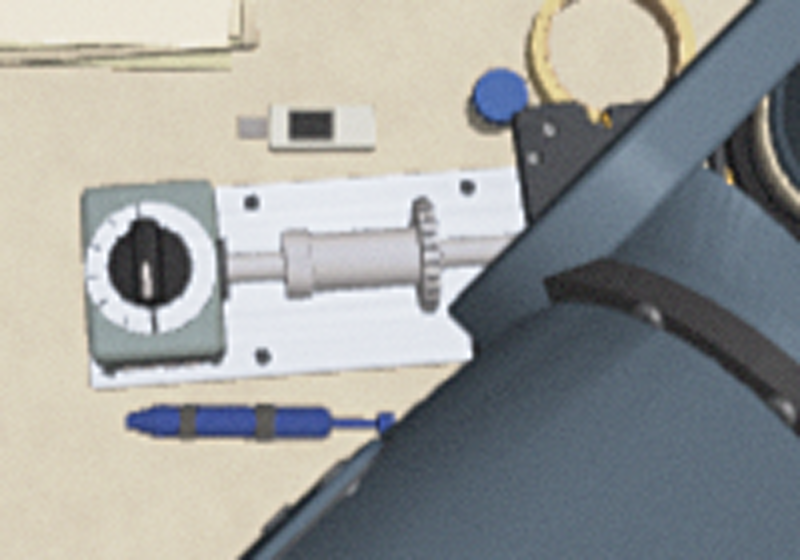

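View pics/knob9.png

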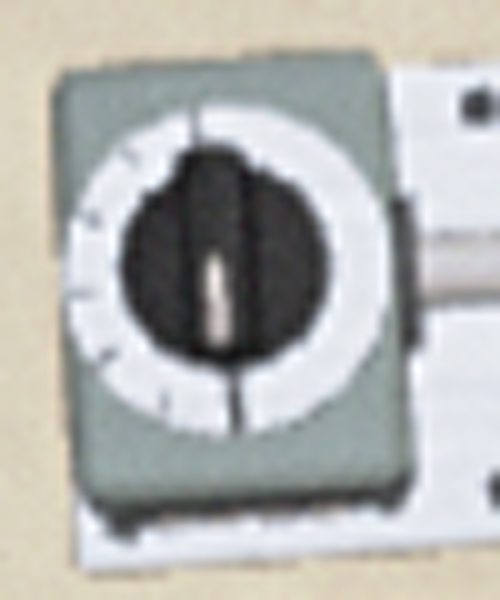

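```bash
python3 - <<'E'
from rig import *
s=read_state();print(s["time_s"],s["force"],abs(s["qvel"]).max());print(hand_in())
E
```

```text
16.7833 [ 0.10759678  0.58996958 -1.20106337] 0.33395321910701325
the job is handed in; nothing more can be done
None
```

The sleeve is clicked into its groove and the reset knob is back at its zero stop. I handed the job in at 16.8 s; it returned no verdict.

- **Sleeve:** I pushed it from behind the flange with closed fingers. The push force peaked at 19 N climbing onto the ball, ran at about 5–8 N, then fell to nothing as the sleeve jumped ahead by about 3 to 4 mm. A gentle follow-up probe of about 1.5 mm met only about 1.2–1.4 N, which fits a released ball. The ball is hidden, so the lock rests on these forces and the travel. The images put the sleeve about 48 mm from its start. I had no direct reading of either joint.
- **Knob:** I gripped the bar and turned it anticlockwise by about 93° until the torque rose to about 0.25 N m, then 0.47 N m, at the stop. I then let go and lifted clear. The last top picture shows the pointer lined up with the long black mark.
- **Last checks:** The sleeve had not moved since the push. The gripper was clear of everything, with about 1 N or less on it, mostly sensor noise. The things visible in the last top picture (USB meter, jar, pump, tape roll) look undisturbed. The solder reel and marker were hidden behind the arm there, but nothing came near them.
- **Disagreement:** The click came about 27 mm after the bore first met the ball, against the "about 30 mm" given. The networks' readings of the sleeve's leading end differed by up to 5 mm between the two cameras.
- **Error:** One move call was refused for missing fields, so that move was sent again.

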